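# Draw the wedge from under the press board

## Task

The hinged wooden pressing board on the table is propped ajar by a wooden wedge under its front edge. Take that wedge by its thick end and work it straight back out, square to the board's front edge, in a few short tugs of 2 to 3 cm, stopping for about half a second after each so that the board comes down little by little, until the board lies fully shut; do not lift the board. Leave the wedge lying flat on the table in front of the board, clear of it, and do not disturb the spare wedge.

Things in the scene. Friction and masses are not known exactly. Their poses are not given: they have to be found in the camera images.
- wedge: Working wedge, dark wood, 60 g: 110 long (x) x 40 wide (y), 27 mm high at the thick end tapering to 3 mm at the tip. Origin: centre of its underside, on the table; +x points to the thin tip (+55 mm), which starts 48 to 62 mm under the board, about square to its front edge. The thick end sticks out; its upright sides can be gripped across the 40 mm. The board presses on it; it slides at about 4 to 10 N.
- spare_wedge: A second wedge of exactly the same form (same axes and origin), lying free on the table to one side, under nothing. It is to be left alone.
- press: The press, fixed to the table: a wooden cleat at the back with the pressing board hinged to it. Origin: on the table below the hinge line, mid-width. Its -x axis points to the board's front edge, 210 mm away; the board reaches 160 mm either side along y, is 24 mm thick, and has two battens 16 mm high on top, 120 mm either side of the middle.
- pressing_board (a joint): Hinge angle of the pressing board, rad: 0 = fully shut, lying on the table; grows as the front edge rises (its underside is about 210 mm x the angle above the table). Starts at about 0.06 to 0.08, resting on the wedge. The board weighs about 2.4 kg and falls shut by its own weight; the hinge is slightly stiff.
Things that resemble listed ones, but are neither listed nor needed, are in the scene too. What is shaped like the wedge but blue or turquoise is not meant.

How it is judged:
On the way:
1. after a short tug the wedge is paused, still square to the board's front edge within about 11 degrees, part of the way out (10 to 46 mm from its start), with the board lower but still propped on it (distance of wedge from where it was at the start of the episode between 0.01 and 0.046 m and linear speed of wedge below 0.015 m/s and angle between the x axis of wedge and the x axis of press, either way round below 0.2 rad and value of joint pressing_board above 0.012 rad), for 0.2 s.
At the end, for the whole second after the job is handed in: The board is fully shut (hinge under 0.008 rad); the working wedge lies flat (within 7 degrees) and at rest on the table in front of the board, its origin over 58 mm beyond the front edge (the whole wedge clear) and within 200 mm of the press's middle line (value of joint pressing_board below 0.008 rad and x of wedge in the frame of press below -0.268 m and y of wedge in the frame of press between -0.2 and 0.2 m and height (world z) of wedge between -0.005 and 0.006 m and angle between wedge's own z axis and vertical below 0.12 rad and linear speed of wedge below 0.02 m/s); the robot touches nothing.
It fails at once if the board is lifted well above where it stood (hinge angle over 0.13 rad) (value of joint pressing_board above 0.13 rad).
It fails at once if the spare wedge is moved by more than 20 mm (distance of spare_wedge from where it was at the start of the episode above 0.02 m).
It also fails if it takes over 32 s, if anything falls off the work surface, if the arm or the gripper's body presses on something with over 40 N, if the wrist force passes 120 N, or if a joint passes its speed limit or range.

## Robot

A 6-joint arm with a two-finger parallel gripper is mounted at the origin on a cart in front of the work surface, level with it; the furniture and walls round the work are solid. World frame = base frame: x ahead of the robot, y to its left, z up, the work surface at z = 0. Lengths are in m, angles in rad, forces in N, time in s.
With the tool pointing down it reaches from about 0.25 to 0.775 m from the base axis. Payload 4 kg.
Tool frame: the origin (TCP) lies midway between the tips of the shut fingers; the grasp point (between the pads) lies 19 mm behind it (robot.pinch_z is the distance from the TCP to the grasp point, in m); x points along the fingers, y is the direction in which the jaws open and shut, and the axes are right-handed (so a half turn about x gives the same grasp; the last joint's range is limited). The gripper opens to 94 mm and grips with 3 to 60 N. Pads are 16 mm wide; open, the fingers measure 119 mm over their backs; the gripper's body (75 mm by 177 mm) begins 78 mm behind the grasp point.
Start: joints at [-1.417, 0.087, 1.371, -0, 1.684, -0.103], TCP at [0.14, -0.532, 0.206] pointing down, gripper open.
Joint ranges: [-3.1, 3.1], [-0.76, 2.03], [0.27, 2.55], [-1.08, 4.22], [0.17, 2.65], [-2.57, 2.57]. Speed limits (rad/s): [2.79, 2.79, 3.14, 3.14, 3.14, 3.14].

## Interface

Orientations are given as [roll, pitch, yaw] about the fixed x, y, z axes, in that order (R = Rz(yaw) Ry(pitch) Rx(roll)).
In Python, from bench import robot, imaging gives the robot as it stands. The module is installed in compiled form; this text tells all that it offers.
- The arm moves only by the tool drive_tool, never from a script. Its argument "commands" is a list that holds one entry, the list of rows, each a list of 4 numbers: the shift along the tool's x, y, z as a fraction of full scale, then the turn about the tool's x as a fraction of full scale. A call has 1 to 20 rows; each row shifts and turns the commanded pose from where the row before left it, along the tool's axes as they then stand; what a row does not reach is not made up. Full scale, the value 1, is 0.25 m for a shift and 360 degrees for a turn. A row lasts 1/10 s, in which the tool goes at most 50 mm and 8.59 degrees, less where a joint would pass 70% of its speed; a pose out of reach is approached as far as the arm can. A call with a number of a shift or a turn outside -1 to 1 is refused whole. A call with a gripper value outside its range is refused whole. "grip" is the opening, from 0 (shut) to 1 (fully open), set as the call begins (left out, the last holds). The fingers move at their own pace and stop on an object; the grip force is fixed at half the most. Time passes only in rows, so rows that do not move let the fingers close. It gives the time, the measured TCP pose, the force and the opening at its end, in the units of the state.
- robot.get_obs(): the state, without advancing time (a new reading comes with each control period).
- imaging.snapshot(name): name is "scene" or "top" or "wrist"; returns a dict with "pixels" (420x560x3 uint8, red, green, blue), "z_map" (420x560 float32, m along the optical axis (not along the pixel's ray), 0 where there is no reading), "mtx" (3x3 intrinsics, pixels), "extrinsics" (4x4, takes a point from world to camera coordinates). Camera axes: x right, y up, looking along -z (the intrinsics and any distortion apply to the point x, -y, -z); pixel columns grow to the right and rows downward; lengths in m; the calibration is good to about 2 mm. A picture is of the moment at which its call begins.
- robot.close_job(): hands the job in, once; it reports no verdict.
The state is a dict: "time": time; "joint_positions": joint angles; "qvel": joint speeds; "joint_torque": joint torques, N m; "tool_pos": TCP position; "ee_rot": TCP orientation; "wrist_force": force on the tool from outside, world axes, zero at the start; "wrist_torque": the same for the moment, N m; "width": finger opening in m.
Only numpy, scipy, OpenCV 4.12 (cv2) and the standard library are available. Lean on these libraries where they do the work, as an engineer would, in place of code of your own. Each camera call takes 0.05 s, during which the arm holds its last target.

## Working session

There is one attempt and no reset: what is moved stays moved. The work goes in short steps, Python scripts to look and compute and a tool call to move; the robot and the scene stay as the last step left them, time stands still between calls to the robot, and variables do not carry over. Pictures are saved under pics/ and viewed, and the job is handed in when it is done.

Besides the shell and the picture viewer there is one more tool, called in YAML: its name, and indented under it one key for each argument. drive_tool: Moves the arm, as the interface text tells. Shift numbers are shares of 0.25 m and turn numbers shares of 360 degrees, none past 1 either way. Its arguments: {"type":"object","properties":{"commands":{"type":"array","items":{"type":"array","items":{"type":"array","items":{"type":"number","minimum":-1,"maximum":1}}}},"grip":{"type":"number"}},"required":["commands"]}

```bash
mkdir -p pics; cat > h.py <<'E'
import numpy as np, cv2
from bench import robot, imaging
def snap(n,f):
    s=imaging.snapshot(n); cv2.imwrite(f'pics/{f}.png',s['pixels'][:,:,::-1]); np.savez(f'pics/{f}.npz',**s); return s
def load(f): return dict(np.load(f'pics/{f}.npz'))
def ray(s,u,v):
    K=s['mtx'];E=s['extrinsics'];d=np.linalg.inv(K)@np.array([u,v,1.]);d=np.array([d[0],-d[1],-d[2]])
    R=E[:3,:3];return -R.T@E[:3,3],R.T@d
def onz(s,u,v,z):
    o,d=ray(s,u,v);return o+d*(z-o[2])/d[2]
def dep(s,u,v):
    o,d=ray(s,u,v);return o+d*s['z_map'][int(round(v)),int(round(u))]
def proj(s,p):
    c=s['extrinsics']@np.append(p,1);q=s['mtx']@np.array([c[0],-c[1],-c[2]]);return q[:2]/q[2]
def tri(s1,p1,s2,p2):
    o1,d1=ray(s1,*p1);o2,d2=ray(s2,*p2)
    A=np.c_[d1,-d2];t=np.linalg.lstsq(A,o2-o1,rcond=None)[0]
    a=o1+d1*t[0];b=o2+d2*t[1];return (a+b)/2,np.linalg.norm(a-b)
E
python3 - <<'E'
from h import *
for n in ('scene','top','wrist'): snap(n,n+'0')
o=robot.get_obs();print(o)
E
```

```text
{'time': 0.15, 'joint_positions': array([-1.41713182e+00,  8.78103828e-02,  1.37189901e+00, -1.09821822e-05,
        1.68358156e+00, -1.03098795e-01]), 'qvel': array([-0.00040187, -0.00179604, -0.00445969,  0.00214278,  0.00017146,
       -0.00202003]), 'joint_torque': array([ 1.26630421e-03, -3.40642762e+01, -3.02791679e+01,  7.17612659e-02,
        3.05270590e-02, -1.18008875e-04]), 'tool_pos': array([ 0.13960187, -0.53155945,  0.2045634 ]), 'ee_rot': array([-1.66746848,  1.56909799,  1.73088625]), 'wrist_force': array([ 0.55550526, -0.39059658,  0.9153586 ]), 'wrist_torque': array([-0.03230976, -0.02099622, -0.00817479]), 'width': 0.09399478888962229}
```

View pics/scene0.png

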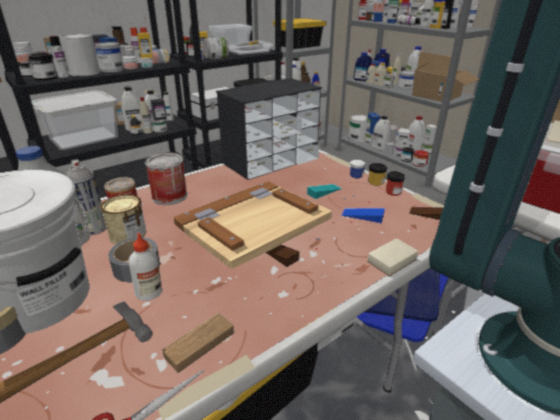

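View pics/top0.png

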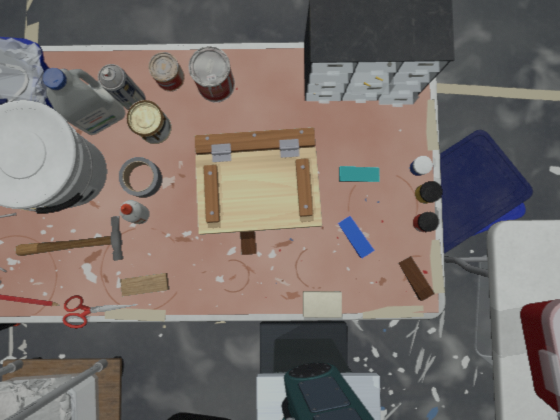

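View pics/wrist0.png

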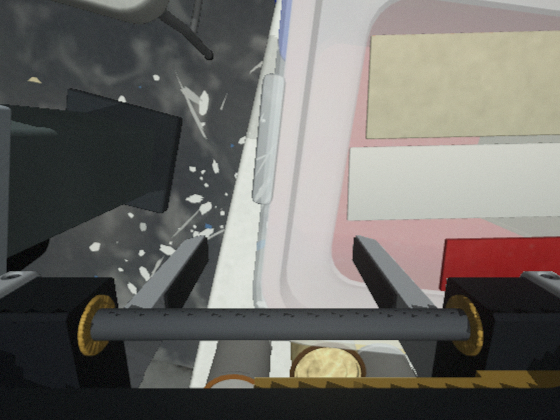

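The top view shows these things that could be taken for the wedge:
- A dark brown piece at (248,242), sticking out from under the board's front edge. This is the working wedge.
- A dark brown wedge lying free at (417,279), which is the spare.
- A blue one at (356,237) and a turquoise one at (359,175), both excluded by the description.
- A wooden block at (145,284).

In the scene view the working wedge is at (283,254). I choose the one under the board and check it in a close crop.

```bash
python3 - <<'E'
from h import *
t=load('top0');s=load('scene0')
c1=cv2.resize(t['pixels'][215:270,215:285],None,fx=5.6,fy=5.6,interpolation=cv2.INTER_CUBIC)
c2=cv2.resize(s['pixels'][230:275,255:312],None,fx=6.8,fy=6.8,interpolation=cv2.INTER_CUBIC)
h=min(c1.shape[0],c2.shape[0])
cv2.imwrite('pics/crop0.png',np.hstack([c1[:h],c2[:h]])[:,:,::-1])
for n,p in dict(wedge=(248,243),spare=(417,279),blue=(356,237),board=(258,195),table=(270,260),bl=(198,232),br=(320,227),frontmid=(258,228),battL=(211,195),battR=(305,188),block=(145,284),eraser=(322,305)).items():
    print(n,dep(t,*p).round(4), onz(t,*p,0).round(3))
o,d=ray(t,280,210);print(o,d)
E
```

```text
wedge [0.4947 0.1777 0.0212] [0.495 0.179 0.   ]
spare [ 0.3976 -0.2605  0.0151] [ 0.396 -0.266  0.   ]
blue [ 0.5079 -0.105   0.0147] [ 0.508 -0.108  0.   ]
board [0.619  0.1503 0.0327] [0.623 0.152 0.   ]
table [0.4493 0.1211 0.001 ] [0.449 0.121 0.   ]
bl [ 0.5252  0.3128 -0.0021] [0.525 0.312 0.   ]
br [ 0.5354 -0.0124  0.0032] [ 0.536 -0.013  0.   ]
frontmid [0.5329 0.1506 0.0379] [0.534 0.152 0.   ]
battL [0.6185 0.2705 0.0469] [0.624 0.278 0.   ]
battR [0.6343 0.0288 0.0459] [0.64  0.026 0.   ]
block [0.391  0.4455 0.0205] [0.389 0.452 0.   ]
eraser [ 0.3344 -0.0118  0.0255] [ 0.331 -0.014  0.   ]
[0.49274612 0.10140913 1.10285261] [ 0.0805977  -0.00735    -0.99683553]
```

View pics/crop0.png

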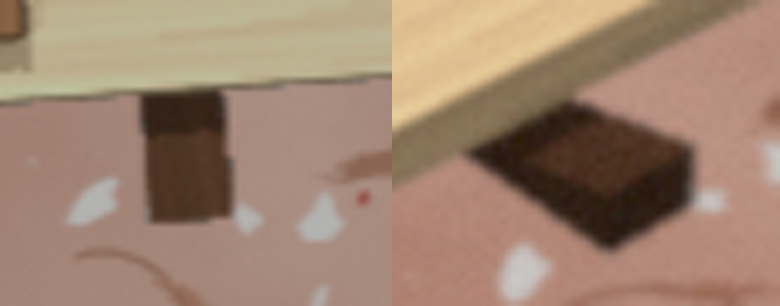

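The crop shows the dark wedge emerging from under the board's front edge, with its thick end facing the robot. Next I triangulate the end corners and the board edge.

```bash
python3 - <<'E'
from h import *
t=load('top0');s=load('scene0')
T=lambda x,y:((x+.5)/5.6-.5+215,(y+.5)/5.6-.5+215)
S=lambda x,y:((x-392+.5)/6.8-.5+255,(y+.5)/6.8-.5+230)
print('topcornL',tri(t,T(152,222),s,S(612,190)))
print('topcornR',tri(t,T(232,217),s,S(692,148)))
print('botcornL',onz(s,*S(610,248),0),'R',onz(s,*S(692,187),0))
for p in [(152,222),(232,217),(143,95),(222,92)]: print('top z.025',onz(t,*T(*p),.025).round(4))
# wedge mask in top, min area rect
hsv=cv2.cvtColor(t['pixels'],cv2.COLOR_RGB2HSV);m=(hsv[...,2]<115)
m2=np.zeros_like(m);m2[225:262,232:266]=m[225:262,232:266]
n,l,st,c=cv2.connectedComponentsWithStats(m2.astype(np.uint8))
i=1+st[1:,4].argmax();print(st[i],c[i]);
v,u=np.nonzero(l==i);P=np.array([dep(t,a,b) for a,b in zip(u,v)])
for r in np.unique(v): 
    k=v==r; print(r,u[k].min(),u[k].max(),P[k].mean(0).round(4))
# board front edge: depth pixels with z>.03
def edge():
    out=[]
    for u in list(range(206,235,4))+list(range(262,314,4)):
        col=[(r,dep(t,u,r)) for r in range(215,242)]
        rr=max([r for r,p in col if p[2]>.02])
        out.append(onz(t,u,rr+.5,.038)[:2])
    out=np.array(out);print('edge fit x=a*y+b',np.polyfit(out[:,1],out[:,0],1),out[:,1].min(),out[:,1].max())
edge()
# board hinge angle
for u in (230,258,285):
    print([ (dep(t,u,r)[[0,2]]).round(4).tolist() for r in range(165,230,12)])
E
```

```text
topcornL (array([0.46599862, 0.19396376, 0.02580487]), np.float64(0.0005836503158764355))
topcornR (array([0.46827021, 0.15734019, 0.02454745]), np.float64(0.0015304578194170434))
botcornL [0.46804369 0.19318043 0.        ] R [0.47643185 0.15064294 0.        ]
top z.025 [0.4658 0.1938 0.025 ]
top z.025 [0.4678 0.1567 0.025 ]
top z.025 [0.5246 0.1978 0.025 ]
top z.025 [0.5256 0.1611 0.025 ]
[240 231  16  24 350] [247.59428571 242.28285714]
231 240 254 [0.5259 0.18   0.0223]
232 240 254 [0.5236 0.1807 0.0142]
233 240 254 [0.5209 0.1806 0.0154]
234 240 254 [0.5183 0.1807 0.0149]
235 240 254 [0.5157 0.1806 0.0158]
236 240 255 [0.513  0.1793 0.0166]
237 240 254 [0.5104 0.1806 0.0166]
238 240 254 [0.5078 0.1805 0.0177]
239 241 254 [0.5051 0.1791 0.0194]
240 241 254 [0.5025 0.1792 0.0185]
241 241 254 [0.4999 0.1791 0.0202]
242 241 254 [0.4973 0.1791 0.0195]
243 241 255 [0.4947 0.1777 0.0209]
244 241 255 [0.4921 0.1721 0.0934]
245 241 255 [0.4895 0.1777 0.0212]
246 241 255 [0.4869 0.1777 0.0218]
247 241 255 [0.4843 0.1775 0.0241]
248 241 255 [0.4817 0.1776 0.0233]
249 241 255 [0.4792 0.1775 0.025 ]
250 241 255 [0.4766 0.1775 0.0248]
251 241 255 [0.474  0.1775 0.0257]
252 242 255 [0.4714 0.1762 0.025 ]
253 242 255 [0.4688 0.1762 0.0263]
254 242 251 [0.4663 0.1813 0.0276]
edge fit x=a*y+b [-0.05608207  0.53556295] 0.016855124127524462 0.2845161144637275
[[0.7002, 0.0246], [0.6676, 0.0289], [0.6355, 0.032], [0.6037, 0.0351], [0.5728, 0.0314], [0.5412, 0.0395]]
[[0.6986, 0.0292], [0.6671, 0.0272], [0.6349, 0.0313], [0.6034, 0.0314], [0.5719, 0.0344], [0.5407, 0.0366]]
[[0.6979, 0.0288], [0.666, 0.0295], [0.634, 0.0326], [0.6024, 0.0342], [0.5712, 0.0351], [0.54, 0.0385]]
```

```bash
cat >> h.py <<'E'
from scipy.spatial.transform import Rotation as Ro
def Rt(o=None):
    o=o or robot.get_obs();return Ro.from_euler('xyz',o['ee_rot']).as_matrix(),np.array(o['tool_pos'])
def plan(target,jaw=None):
    R,p=Rt();d=R.T@(np.array(target)-p)
    print('p',p.round(4),'tool-shift m',d.round(4),'units',(d/.25).round(3))
    if jaw is not None:
        j=R.T@np.array([np.cos(jaw),np.sin(jaw),0]);a=np.arctan2(j[2],j[1]);a=(a+np.pi/2)%np.pi-np.pi/2
        print('turn about x deg',np.degrees(a),'units',a/2/np.pi)
E
python3 - <<'E'
from h import *
R,p=Rt();print(R.round(3))
plan([.482,.177,.12],np.pi/2+.06)
E
```

```text
[[-0.     0.254 -0.967]
 [ 0.002 -0.967 -0.254]
 [-1.    -0.002 -0.   ]]
p [ 0.1396 -0.5316  0.2046] tool-shift m [ 0.0857 -0.5982 -0.5111] units [ 0.343 -2.393 -2.044]
turn about x deg 11.273644524510736 units 0.03131567923475204
```

drive_tool:
  commands:
    - [[0,-0.05,-0.04,0],[0,-0.09,-0.077,0],[0,-0.1,-0.085,0],[0,-0.1,-0.085,0],[0,-0.1,-0.085,0],[0,-0.1,-0.085,0],[0,-0.1,-0.085,0],[0,-0.1,-0.085,0],[0,-0.1,-0.085,0],[0,-0.1,-0.085,0],[0,-0.1,-0.085,0],[0,-0.1,-0.085,0]]
  grip: 1

```text
time: 1.35
tool_pos: [0.3011, -0.1927, 0.2054]
ee_rot: [2.912, 1.57, 0.027]
wrist_force: [1.0, 0.1, -0.2]
width: 0.094
```

```bash
python3 - <<'E'
from h import *
print(robot.get_obs()['joint_positions'].round(3))
plan([.482,.177,.2],np.pi/2+.06)
E
```

```text
[-0.729 -0.357  1.763  0.     1.735  0.585]
p [ 0.3011 -0.1927  0.2054] tool-shift m [ 0.0055 -0.3116 -0.2689] units [ 0.022 -1.246 -1.076]
turn about x deg 11.281145224396335 units 0.03133651451221204
```

drive_tool:
  commands:
    - [[0,-0.1,-0.085,0],[0,-0.1,-0.085,0],[0,-0.1,-0.085,0],[0,-0.1,-0.085,0],[0,-0.1,-0.085,0],[0,-0.1,-0.085,0],[0,-0.1,-0.085,0],[0,-0.1,-0.085,0],[0,-0.1,-0.085,0],[0,-0.1,-0.085,0],[0,-0.1,-0.085,0],[0,-0.1,-0.085,0],[0,-0.05,-0.056,0],[0,0,0,0.01],[0,0,0,0.012],[0,0,0,0.0093],[0,0,0,0]]

```text
time: 3.05
tool_pos: [0.4809, 0.1761, 0.2053]
ee_rot: [-0.091, 1.57, 3.112]
wrist_force: [0.2, -0.8, 0.3]
width: 0.0941
```

```bash
python3 - <<'E'
from h import *
print(robot.get_obs()['joint_positions'].round(3))
plan([.482,.177,.1],np.pi/2+.06);snap('wrist','wrist1')
E
```

```text
[0.24  0.003 1.458 0.    1.681 1.75 ]
p [0.4809 0.1761 0.2053] tool-shift m [ 0.1053 -0.0008 -0.0012] units [ 0.421 -0.003 -0.005]
turn about x deg 0.05802356077760642 units 0.0001611765577155734
```

View pics/wrist1.png

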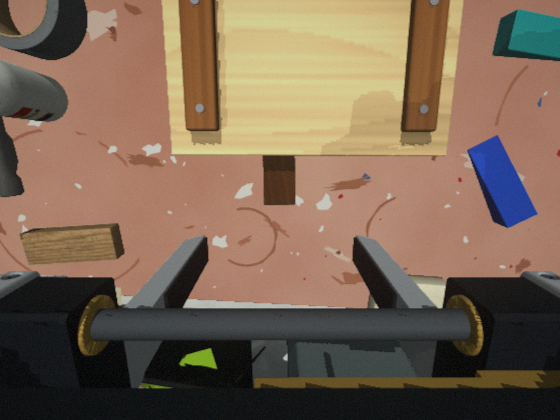

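The wrist view shows the wedge at about columns 264 to 295 and rows 156 to 205, square to the board's front edge at row 155. I measure it here and triangulate it with the other views.

```bash
python3 - <<'E'
from h import *
w=load('wrist1');t=load('top0');s=load('scene0')
g=w['pixels'].astype(int).sum(2)
for r in (160,168,176,184,192,200,203):
    k=np.nonzero(g[r,245:315]<190)[0]+245;L,Rr=k.min()-.5,k.max()+.5
    # height of wedge top on that row from depth
    z=dep(w,(L+Rr)/2,r)[2]
    a,b=onz(w,L,r,z),onz(w,Rr,r,z);print(r,L,Rr,'z',round(z,4),((a+b)/2).round(4),'wid',np.linalg.norm(a-b).round(4))
for c in (270,280,290):
    k=np.nonzero(g[150:225,c]<190)[0]+150;print(c,k.min(),k.max(),onz(w,c,k.max()+.5,.026).round(4))
E_=[]
for u in list(range(180,258,6))+list(range(304,440,6)):
    z=[r for r in range(135,172) if dep(w,u,r)[2]>.018];E_.append(onz(w,u,max(z)+.5,.038))
E_=np.array(E_);print('edge',np.polyfit(E_[:,1],E_[:,0],1))
T=lambda x,y:((x+.5)/5.6-.5+215,(y+.5)/5.6-.5+215)
print(tri(w,(264,205),t,T(152,222)),tri(w,(295,205),t,T(232,217)))
crop=cv2.resize(w['pixels'][145:215,240:320],None,fx=7,fy=7,interpolation=cv2.INTER_CUBIC);cv2.imwrite('pics/cw1.png',crop[:,:,::-1])
E
```

```text
160 262.5 294.5 z 0.0139 [0.5208 0.1799 0.0139] wid 0.0397
168 263.5 294.5 z 0.0163 [0.5112 0.1787 0.0163] wid 0.0385
176 263.5 294.5 z 0.0174 [0.5014 0.1781 0.0174] wid 0.0386
184 263.5 294.5 z 0.0212 [0.492  0.1775 0.0212] wid 0.0385
192 263.5 294.5 z 0.0226 [0.4822 0.1769 0.0226] wid 0.0386
200 264.5 294.5 z 0.0254 [0.4727 0.1757 0.0254] wid 0.0373
203 264.5 294.5 z 0.026 [0.469  0.1754 0.026 ] wid 0.0374
270 156 204 [0.4664 0.1871 0.026 ]
280 156 204 [0.4671 0.1747 0.026 ]
290 156 203 [0.4692 0.1623 0.026 ]
edge [-0.06322201  0.53906209]
(array([0.46576006, 0.19404783, 0.02762948]), np.float64(0.0009367913164201614)) (array([0.4679708 , 0.15634755, 0.02775777]), np.float64(0.0005877069877776004))
```

View pics/cw1.png

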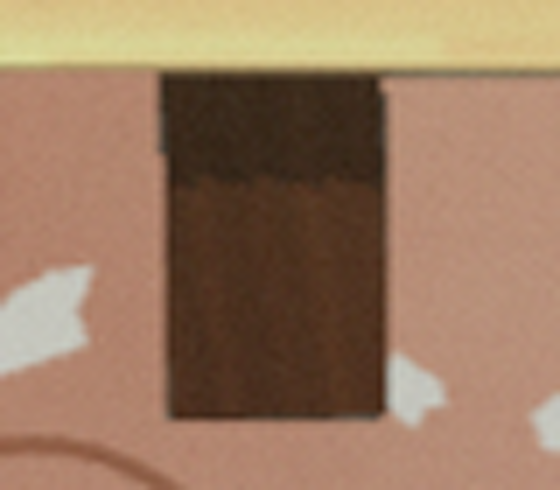

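Width (39 mm) and thick-end height (27.7 mm) agree with the text. The wedge and the board edge agree at a yaw of about 0.063. I descend and grip.

drive_tool:
  commands:
    - [[0.04,-0.001,0,0],[0.08,0,0,0],[0.1,0,0,0],[0.1,0,0,0],[0.1,0,0,0],[0.1,0,0,0],[0.1,0,0,0],[0.08,0,0,0],[0.05,0,0,0],[0.03,0,0,0],[0.022,0,0,0],[0,0,0,0],[0,0,0,0]]
  grip: 1

```text
time: 4.4
tool_pos: [0.4826, 0.1761, 0.0058]
ee_rot: [-3.012, 1.569, 0.19]
wrist_force: [0.9, 0.4, 0.1]
width: 0.0943
```

```bash
python3 - <<'E'
from h import *
plan([.482,.1767,.004],np.pi/2+.063);snap('scene','scene2')
c=cv2.resize(load('scene2')['pixels'][190:310,200:360],None,fx=4,fy=4);cv2.imwrite('pics/cs2.png',c[:,:,::-1])
E
```

```text
p [0.4826 0.1761 0.0058] tool-shift m [ 0.0018 -0.0007  0.0006] units [ 0.007 -0.003  0.002]
turn about x deg -0.16057776645261854 units -0.0004460493512572737
```

View pics/cs2.png

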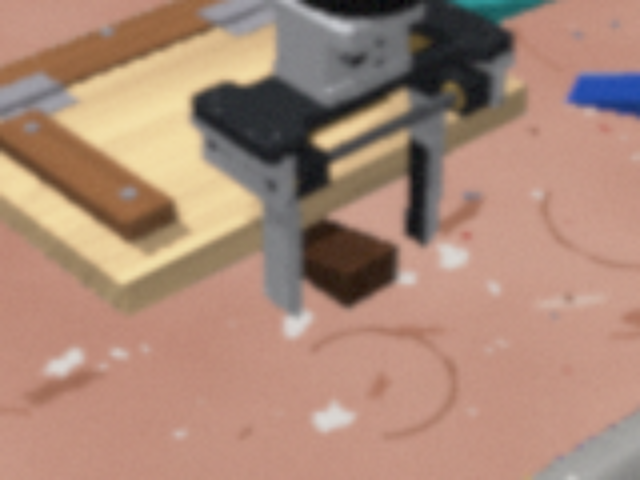

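The crop shows the fingers straddling the thick end, clear of the board. I close the gripper.

drive_tool:
  commands:
    - [[0.006,-0.002,0,0],[0,0,0,0],[0,0,0,0],[0,0,0,0],[0,0,0,0],[0,0,0,0],[0,0,0,0],[0,0,0,0]]
  grip: 0

```text
time: 5.25
tool_pos: [0.4817, 0.1771, 0.0034]
ee_rot: [-1.454, 1.569, 1.748]
wrist_force: [-1.8, 1.6, 0.3]
width: 0.0397
```

```bash
python3 - <<'E'
from h import *
R,p=Rt();print(R.round(3));print(p,robot.get_obs()['width'],robot.get_obs()['wrist_force'])
E
```

```text
[[-0.     0.06  -0.998]
 [ 0.001 -0.998 -0.06 ]
 [-1.    -0.001  0.   ]]
[0.48172746 0.1771232  0.00342762] 0.03974444462621742 [-1.8422797   1.61428427  0.25603946]
```

Gripped at 39.7 mm opening. First tug is 22 mm, followed by a pause.

drive_tool:
  commands:
    - [[0,0,0.015,0],[0,0,0.025,0],[0,0,0.03,0],[0,0,0.018,0],[0,0,0,0],[0,0,0,0],[0,0,0,0],[0,0,0,0],[0,0,0,0],[0,0,0,0],[0,0,0,0]]

```text
time: 6.35
tool_pos: [0.4614, 0.1748, 0.0034]
ee_rot: [2.955, 1.567, -0.127]
wrist_force: [5.6, 1.6, -4.0]
width: 0.04
```

```bash
python3 - <<'E'
from h import *
R,p=Rt();print(p,robot.get_obs()['width'])
s=snap('scene','scene3');t=snap('top','top3')
cv2.imwrite('pics/cs3.png',np.hstack([cv2.resize(s['pixels'][190:310,220:320],None,fx=4,fy=4),cv2.resize(t['pixels'][200:320,210:310],None,fx=4,fy=4)])[:,:,::-1])
t0=load('top0')
def hinge(t):
    P=[dep(t,u,r) for u in range(275,295,2) for r in range(165,226)]
    P=np.array(P);q=P[:,0]+.06*P[:,1];return np.polyfit(q,P[:,2],1)[0]
print(hinge(t0),hinge(t))
E
```

```text
[0.46141727 0.17476747 0.0034323 ] 0.04004159400551837
-0.354543993417437 -0.23769168734162108
```

View pics/cs3.png

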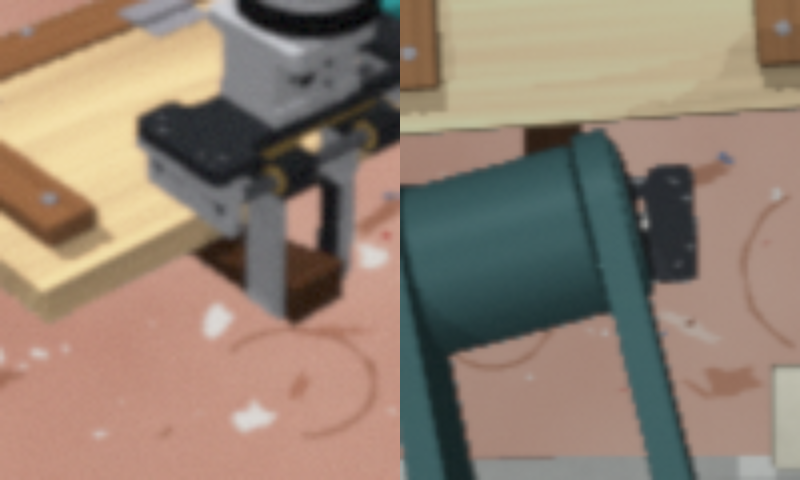

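The wedge moved back 20 mm with the fingers, still square, and the board is lower but still propped. Second tug.

drive_tool:
  commands:
    - [[0,0,0.015,0],[0,0,0.025,0],[0,0,0.03,0],[0,0,0.015,0],[0,0,0,0],[0,0,0,0],[0,0,0,0],[0,0,0,0],[0,0,0,0],[0,0,0,0]]

```text
time: 7.45
tool_pos: [0.4406, 0.1737, 0.0038]
ee_rot: [3.073, 1.567, -0.008]
wrist_force: [5.1, 0.5, -4.3]
width: 0.0398
```

drive_tool:
  commands:
    - [[0,0,0.015,0],[0,0,0.03,0],[0,0,0.035,0],[0,0,0.02,0],[0,0,0,0],[0,0,0,0],[0,0,0,0],[0,0,0,0],[0,0,0,0],[0,0,0,0]]

```text
time: 8.45
tool_pos: [0.4137, 0.1723, 0.0034]
ee_rot: [0.123, 1.57, -2.959]
wrist_force: [-2.7, -0.1, 4.7]
width: 0.0398
```

```bash
python3 - <<'E'
from h import *
R,p=Rt();print(p,robot.get_obs()['width'])
s=snap('scene','scene4');t=snap('top','top4')
cv2.imwrite('pics/cs4.png',np.hstack([cv2.resize(s['pixels'][190:310,220:320],None,fx=4,fy=4),cv2.resize(t['pixels'][200:320,210:310],None,fx=4,fy=4)])[:,:,::-1])
E
```

```text
[0.41367987 0.17229921 0.00341697] 0.039811531622440575
```

View pics/cs4.png

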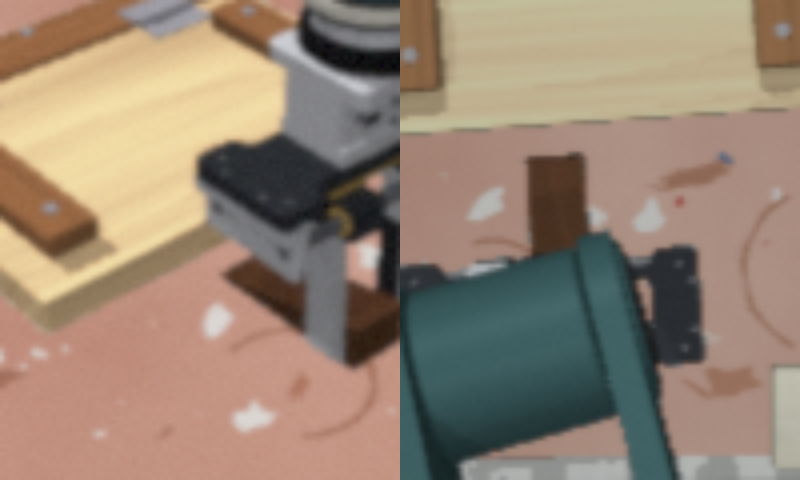

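The wedge is fully out, with its tip about 17 mm clear of the board's edge, so I release it and rise.

drive_tool:
  commands:
    - [[0,0,0,0],[0,0,0,0],[0,0,0,0],[0,0,0,0],[0,0,0,0],[0,0,0,0],[-0.03,0,0,0],[-0.06,0,0,0],[-0.1,0,0,0],[-0.12,0,0,0],[-0.12,0,0,0],[-0.12,0,0,0],[-0.12,0,0.04,0],[-0.05,0.1,0.02,0],[0,0.1,0,0],[0,0.1,0,0],[0,0.1,0,0],[0,0.1,0,0],[0,0,0,0]]
  grip: 1

```text
time: 10.45
tool_pos: [0.4065, 0.0446, 0.1841]
ee_rot: [2.327, 1.569, -0.759]
wrist_force: [-0.6, 0.9, 1.2]
width: 0.0939
```

```bash
python3 - <<'E'
from h import *
o=robot.get_obs();print(o['tool_pos'],o['width'],o['wrist_force'])
s=snap('scene','scene5');t=snap('top','top5');w=snap('wrist','wrist5')
cv2.imwrite('pics/cs5.png',np.hstack([cv2.resize(s['pixels'][170:310,170:310],None,fx=2.8,fy=2.8),cv2.resize(t['pixels'][180:320,190:330],None,fx=2.8,fy=2.8)])[:,:,::-1])
t0=load('top0')
for n,a in (('before',t0),('now',t)):
    Z=[];
    for r in (172,185,198,211,222): Z.append(np.median([dep(a,u,r)[2] for u in range(228,290)]))
    print(n,'board top z back->front',np.round(Z,4))
    m=[(u,v) for u in range(395,440) for v in range(250,305) if a['pixels'][v,u].sum()<210]; print('spare px',np.mean(m,0),len(m))
E
```

```text
[0.40646437 0.04462642 0.18411441] 0.09387385457471566 [-0.57500022  0.88185538  1.24845643]
before board top z back->front [0.0285 0.0304 0.0321 0.0348 0.0363]
spare px [415.74461538 278.93230769] 650
now board top z back->front [0.0248 0.0253 0.0251 0.0252 0.0247]
spare px [415.70232558 278.88992248] 645
```

View pics/cs5.png

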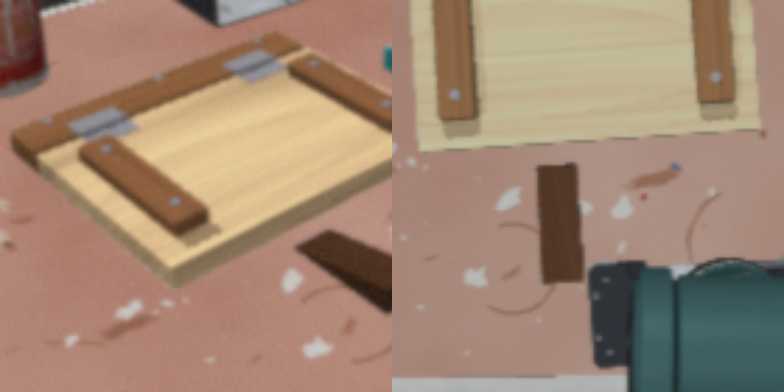

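View pics/top5.png

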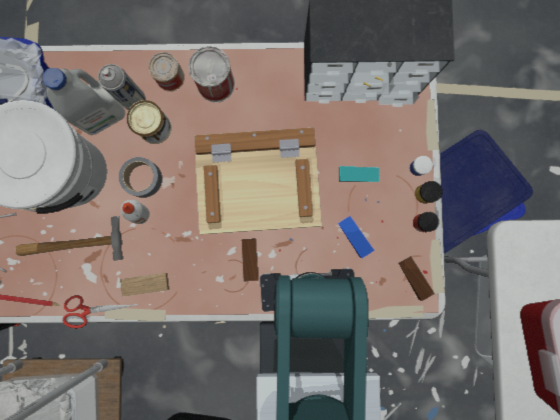

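The board top is now level at 25 mm. The wedge lies in front of it at pixel (250,260) with a visible gap of about 17 mm. The spare is unmoved and the gripper is clear, so I hand the job in.

```bash
python3 -c "
from h import *
t=load('top5');print('tip',onz(t,249,238.6,.003),'thick end',onz(t,250.5,280.4,.027))
print(robot.close_job())"
```

```text
tip [0.50634182 0.1762822  0.003     ] thick end [0.39856433 0.17125061 0.027     ]
the job is handed in; nothing more can be done
None
```

I gripped the working wedge by its thick end and drew it straight back in three tugs of about 20, 21 and 27 mm, pausing about 0.6 s after each. I then released it, moved the arm clear and handed the job in at about 10.6 s; it reports no verdict.

- **Board:** the last depth check shows its top level at 25 mm from back to front, against about 36 mm at the front at the start. It lies shut, and I never lifted it.
- **Wedge:** it lies flat and nearly square. Its tip is about 17 to 20 mm clear of the front edge, so its origin is about 72 to 75 mm beyond the edge, against the 58 mm needed.
- **Spare wedge:** unmoved, within 0.1 pixel in the top view.
- **Pause between tugs:** after the first tug the picture showed the wedge square and the board still propped. I took no picture after the second.
- **Check that failed:** my first numeric fit of the hinge angle was spoiled by depth outliers. I replaced it with median heights, so the angle itself was never measured directly.

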